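# Open the scrap caddy and hold the chopping board out over it

## Task

Take the lid off the steel scrap caddy, set it down the right way up in the middle of the cork mat and let go of it. Then slide the chopping board, without lifting it off the marble shelf, straight out over the open caddy until the dark line across the board lies over the shelf's edge, square with it. So far out the board would tip by itself, so finish while still holding it level and still with the gripper (it has a grip bar at its rear end); leave everything else alone.

Things in the scene. Friction and masses are not known exactly. Their poses are not given: they have to be found in the camera images.
- shelf: Fixed raised shelf: marble slab 260 (its x) x 320 (its y) x 25 mm on two white end panels; its top is 150 mm above the worktop. Origin on the worktop under its centre; z up; its y axis points out over the caddy.
- shelf_edge (a point): Middle of the shelf's outer top edge, the one that faces the caddy (shelf frame 0, 160, 150 mm); axes as the shelf's: y outward.
- board: Loose light-wood chopping board lying on the shelf, 140 (x) x 260 (y) x 16 mm, 0.35 to 0.65 kg. Origin at the centre of its underside; z up; y points to its front end, which goes out over the caddy. Its front end starts about 5 to 50 mm inside the shelf's edge and up to 0.1 rad askew. It balances about 137 mm behind its front end, so it tips if unheld at the final 165 mm overhang.
- board_mark (a point): Middle of the dark inlaid line, 5 mm wide, that runs right across the board's top parallel to its ends, 165 mm behind the front end (board frame 0, -35, 16 mm).
- board_front (a point): Middle of the top edge of the board's front end (board frame 0, 130, 16 mm).
- board_grip (a point): Where to grip the board: in the wooden grip bar standing on the board, 80 mm long across the board (x), 16 mm thick (along y), rising 34 mm above the board's top; the point lies on its centre, 22 mm above the board's top and 30 mm from the rear end (board frame 0, -100, 38 mm). Its mid-plane is 65 mm inside the shelf's edge when the job is done.
- caddy: Fixed open-topped steel scrap caddy, 150 (x) x 130 (y) x 110 mm high, walls 3 mm, in front of the shelf's outer edge (nearest wall 75 to 115 mm from it). Origin on the worktop under its centre; axes within 0.1 rad of the shelf's. Its rim is 40 mm lower than the shelf's top.
- lid: Loose steel lid on the caddy, plate 160 (x) x 140 (y) x 5 mm with a 10 mm deep lip under it that sits inside the caddy's mouth with about 4 mm play all round; 0.25 kg. Origin at the centre of the lip's lower edge: the plate lies from 10 to 15 mm above it. It lifts straight off.
- lid_knob (a point): Grip point on the axis of the lid's black upright round knob, 28 mm diameter, which rises 32 mm above the plate; the point is 34 mm above the lid's origin, 19 mm above the plate's top.
- mat: Fixed square cork mat 190 x 190 x 6 mm lying on the worktop on the far side of the caddy from the shelf, empty. Origin at the centre of its underside. The lid lies on it with the lid's origin 6 mm above the worktop.
- sponge: Bystander: loose sponge block 90 x 40 x 26 mm on the worktop between shelf and caddy. Origin under its centre.
- jar: Bystander: loose glass jar, 80 mm diameter, 120 mm high, beyond the caddy.
- soap: Bystander: loose soap bottle, 64 mm diameter, 190 mm high, on the far side.
- mill: Bystander: loose dark wooden pepper mill, 52 mm diameter, 115 mm high, beyond the mat.
- mug: Bystander: loose white mug, 76 mm diameter, 90 mm high, on the side of the cork mat away from the caddy.
- spoon: Bystander: loose wooden spoon 220 mm long lying on the worktop behind the shelf, on the side away from the caddy.
- lighter: Bystander: loose lighter 70 x 24 x 18 mm lying beyond the shelf.
Not all that is in view belongs to the job. What is meant by the lid is not orange, and is the smaller of those in its own colour. What is shaped like the caddy but blue or yellow is not meant.

How it is judged:
By the outcome, as a careful person would: the job done as asked, in the order asked, and still so for the second after the job is handed in, while the arm keeps its last pose, push and grip.
It also fails if it takes over 58 s, if anything falls off the work surface, if the arm or the gripper's body presses on something with over 40 N, if the wrist force passes 120 N, or if a joint passes its speed limit or range.

## Robot

A 6-joint arm with a two-finger parallel gripper is mounted at the origin on the work surface. World frame = base frame: x ahead of the robot, y to its left, z up, the work surface at z = 0. Lengths are in m, angles in degrees, forces in N, time in s.
With the tool pointing down it reaches from about 0.3 to 0.75 m from the base axis. Payload 8.5 kg.
Tool frame: the origin (TCP) lies on the centre line of the jaws, within the pads' length; the fingertips stand 17 mm ahead of it and the grasp point (between the pads) lies 2 mm behind it (env.tip_extent is the distance from the TCP to the fingertips, in m); z points along the fingers, y is the direction in which the jaws open and shut (so a half turn about z gives the same grasp; the last joint's range is limited). The gripper opens to 85 mm and grips with 20 to 120 N. Pads are 22 mm wide; open, the fingers measure 114 mm over their backs; the gripper's body (76 mm by 85 mm) begins 54 mm behind the grasp point. The pads swing forward as they close: fully open they stand 13 mm farther back than shut.
Start: joints at [53.955, 21.807, 74.336, -0, 83.858, -12.336], TCP at [0.221, 0.504, 0.248] pointing down, gripper open.
Joint ranges: [-178.18, 178.18], [-50.72, 133.34], [12.68, 142.11], [-81.47, 261.47], [9.98, 163.14], [-165.26, 165.26]. Speed limits (degrees/s): [136.94, 136.94, 180, 180, 180, 180].

## Interface

Orientations are given as a 3x3 rotation matrix whose columns are the frame's x, y, z axes.
In Python, from rig import telemetry, get_image, camera_params, close_job, env gives the robot as it stands.
- The arm moves only by the tool apply_moves, never from a script. Its argument "motion" is a list of rows, each an object of numbers: "tx", "ty", "tz": the shift along the tool's x, y, z in cm; "turn": the turn about the tool's z in degrees; "jaw": the gripper's target within -1 to 1 (fully open at 1, half-way at 0, shut at -1). In form: [{"tx": .., "ty": .., "tz": .., "turn": .., "jaw": ..}, ...]. A call has 1 to 5 rows; each row is the pose to reach, as a shift and turn from the pose measured when the call began, along the tool's axes at that moment; what a row does not reach only later rows make up. A row lasts 1/12 s, in which the tool goes at most 41.7 mm and 7.16 degrees, less where a joint would pass 70% of its speed; a pose out of reach is approached as far as the arm can. A call with a gripper value outside its range is refused whole. The fingers move at their own pace and stop on an object; "squeeze" is the grip in N (left out, the last holds). Time passes only in rows, so rows that repeat a pose let the fingers close. It gives the time, the measured TCP pose, the force and the opening at its end, in the units of the state.
- telemetry.observe(): the state, without advancing time (a new reading comes with each control period).
- get_image(name): name is "scene" or "top"; returns (picture, depth): 384x512x3 uint8, red, green, blue; 384x512 float32, m along the optical axis (not along the pixel's ray), 0 where there is no reading.
- camera_params(name): a dict with "fx", "fy", "cx", "cy" (pixels), "rvec" (rotation vector, rad) and "tvec" (3), from world to camera coordinates, as OpenCV has them. Camera axes: x right, y down, z forward; pixel columns grow to the right and rows downward; lengths in m; the calibration is good to about 2 mm. A picture is of the moment at which its call begins. camera_params takes no time and is no camera call.
- close_job(): hands the job in, once; it reports no verdict.
The state is a dict: "time_s": time; "q": joint angles; "qvel": joint speeds; "joint_efforts": joint torques, N m; "position": TCP position; "tool_rot": TCP orientation; "ft_force": force on the tool from outside, world axes, zero at the start; "wrist_torque": the same for the moment, N m; "grip_width": finger opening in m.
Only numpy, scipy, OpenCV 4.12 (cv2) and the standard library are available. Lean on these libraries where they do the work, as an engineer would, in place of code of your own. Each camera call takes 0.05 s, during which the arm holds its last target. There are 200 camera calls.

## Working session

There is one attempt and no reset: what is moved stays moved. The work goes in short steps, Python scripts to look and compute and a tool call to move; the robot and the scene stay as the last step left them, time stands still between calls to the robot, and variables do not carry over. Pictures are saved under pics/ and viewed, about 8 in all and at most 12, crops included, and the job is handed in when it is done.

Besides the shell and the picture viewer there is one more tool, called after "Request:" in YAML: its name, and indented under it one key for each argument. apply_moves: Moves the arm, as the interface text tells. Its arguments: {"type":"object","properties":{"motion":{"type":"array"},"squeeze":{"type":"number"}},"required":["motion"]}

```bash
mkdir -p pics; cat > h.py <<'E'
import numpy as np, cv2
from rig import telemetry, get_image, camera_params, close_job, env
def cam(n):
    p=camera_params(n); K=np.array([[p['fx'],0,p['cx']],[0,p['fy'],p['cy']],[0,0,1]]); R=cv2.Rodrigues(np.array(p['rvec'],float))[0]; return K,R,np.array(p['tvec'],float).ravel()
def cloud(n,d):
    K,R,t=cam(n); v,u=np.indices(d.shape); P=np.stack([(u-K[0,2])/K[0,0]*d,(v-K[1,2])/K[1,1]*d,d],-1)
    return (P-t)@R
def ray(n,uv,z):
    K,R,t=cam(n); c=-R.T@t; d=np.c_[np.atleast_2d(uv),np.ones(len(np.atleast_2d(uv)))]@np.linalg.inv(K).T@R
    return c+d*((z-c[2])/d[:,2])[:,None]
def shot(n,f):
    im,d=get_image(n); cv2.imwrite('pics/'+f+'.png',im[:,:,::-1]); np.savez('pics/'+f,im=im,d=d); return im,d
E
python3 -c "
from h import *
for n in('top','scene'):
    shot(n,n+'0'); K,R,t=cam(n); print(n,K[0,0],-R.T@t, R[2])
s=telemetry.observe();print(s, env.tip_extent)
"
```

```text
top 395.43014312196607 [0.26929072 0.0378381  1.59793721] [ 1.50336118e-01 -5.96326296e-04 -9.88634764e-01]
scene 406.0445211931027 [ 1.45381229 -0.13305556  1.02651652] [-0.71971191  0.1362966  -0.68076281]
{'time_s': 0.1, 'q': array([ 5.39562464e+01,  2.18373518e+01,  7.43784123e+01,  1.80087599e-03,
        8.38580109e+01, -1.23353296e+01]), 'qvel': array([ 0.05962764, -0.0497697 , -0.20245805,  0.05645998, -0.05239584,
        0.01028532]), 'joint_efforts': array([ 3.20883068e-03, -4.49221766e+01, -2.31661087e+01, -2.01052976e-04,
        3.60966922e-03, -2.67652507e-05]), 'position': array([0.22099642, 0.50339339, 0.24778319]), 'tool_rot': array([[-9.15602007e-01,  4.02085006e-01, -7.82905229e-04],
       [ 4.02085653e-01,  9.15601486e-01, -1.02273674e-03],
       [ 3.05602085e-04, -1.25121477e-03, -9.99999171e-01]]), 'ft_force': array([-0.67308872,  0.29042846,  0.13362862]), 'wrist_torque': array([0.00231334, 0.01166925, 0.02852619]), 'grip_width': 0.08558538024364487} 0.017
```

View pics/top0.png

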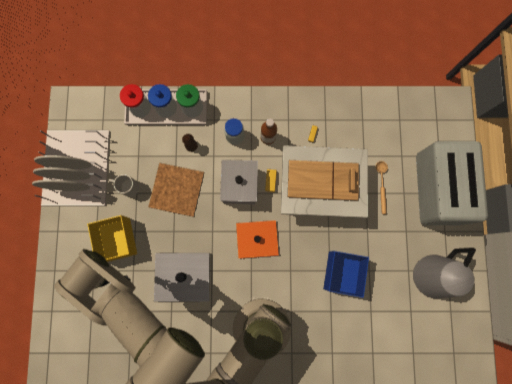

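View pics/scene0.png

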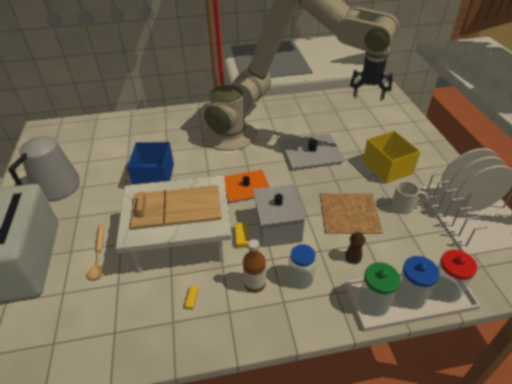

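Candidates for the lid in the top view: grey (239,181) on the caddy, a larger grey one (181,277), and orange (258,240). The caddy lookalikes are yellow (112,239) and blue (347,274). I choose the smaller grey lid at (239,181) on the steel caddy, and will check it in a crop along with the measurements.

```bash
cat > m1.py <<'E'
from h import *
z=np.load('pics/top0.npz'); im,d=z['im'],z['d']; P=cloud('top',d); hsv=cv2.cvtColor(im,cv2.COLOR_RGB2HSV)
def box(m,zz,name,roi):
    mm=np.zeros(m.shape,np.uint8); u0,v0,u1,v1=roi; mm[v0:v1,u0:u1]=m[v0:v1,u0:u1]
    c=max(cv2.findContours(mm,0,2)[0],key=cv2.contourArea)
    W=ray('top',c.reshape(-1,2).astype(float),zz)[:,:2]
    r=cv2.minAreaRect((W*1000).astype(np.float32)); print(name,np.round(r[0],1),np.round(r[1],1),round(r[2],2), 'zmed',np.round(np.median(P[...,2][mm>0]),4))
Z=P[...,2]
box((Z>.09)&(Z<.13),.115,'lid',(205,145,270,215))
box((Z>.136)&(Z<.18)|0,.150,'shelf+board',(270,130,380,230))
box((Z>.158)&(Z<.18),.166,'board',(280,140,364,220))
box((hsv[...,1]>80)&(Z>.13),.166,'boardcol',(284,145,362,215))
box((Z>.183),.200,'bar',(330,150,364,205))
box((Z>.135)&(Z<.16),.147,'knob',(225,165,252,195))
box((hsv[...,1]>90)&(Z<.03),.006,'mat',(145,158,210,222))
box((hsv[...,1]>120)&(Z<.06),.026,'sponge',(262,165,282,198))
for n,u,v in (('jar',234,127),('soap',270,122),('mill',189,141),('mug',123,184),('bigl',181,277),('orl',258,240)): print(n,np.round(P[v,u],3))
a=cv2.resize(im[130:230,200:380],None,fx=4.4,fy=4.4,interpolation=cv2.INTER_CUBIC); cv2.imwrite('pics/crop1.png',a[:,:,::-1])
E
python3 m1.py
```

```text
lid [565.1  85.7] [139.7 160. ] 88.64 zmed 0.1146
shelf+board [ 556.1 -234.3] [319.  261.3] 87.56 zmed 0.1537
board [ 557.9 -226.6] [258.9 144.9] 87.72 zmed 0.1659
boardcol [ 555.2 -226.2] [260.2 144. ] 87.38 zmed 0.166
bar [ 551.5 -323.4] [18.  81.2] 87.81 zmed 0.1991
knob [564.2  85.9] [27.3 25.1] 26.47 zmed 0.1468
mat [547.9 346.3] [193.7 192.8] 78.16 zmed 0.0051
sponge [580.8 -40.2] [41.9 95.6] 84.84 zmed 0.0245
jar [0.774 0.105 0.117]
soap [ 0.768 -0.032  0.191]
mill [0.721 0.281 0.104]
mug [0.568 0.562 0.009]
bigl [0.198 0.305 0.065]
orl [0.339 0.011 0.049]
```

View pics/crop1.png

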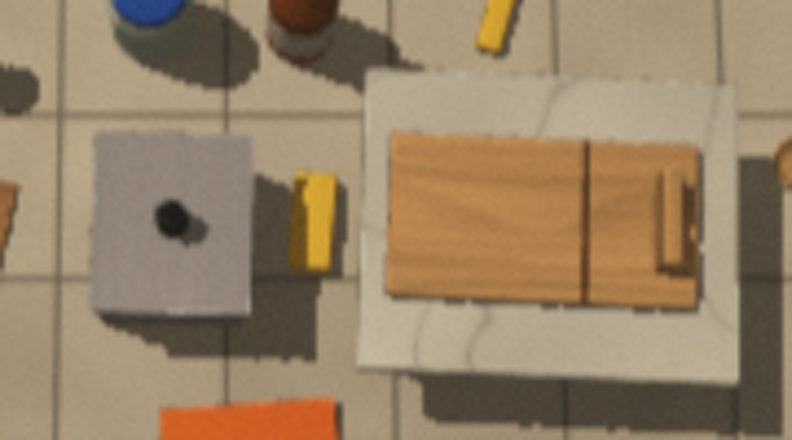

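The crop shows the steel lid with its black knob at crop (172,218), next to the sponge and board. It measures 160x140, so it is the right one. The board's front faces +y and the dark line is at crop (586,222).

```bash
cat >> h.py <<'E'
def row(x,y,z,yaw):
    s=telemetry.observe(); R=s['tool_rot']; d=R.T@(np.array([x,y,z])-s['position'])*100
    cur=np.degrees(np.arctan2(R[1,1],R[0,1])); t=(cur-yaw+90)%180-90
    print('t',round(s['time_s'],2),'pos',np.round(s['position'],4),'yaw',round(cur,2),'w',round(s['grip_width'],4),'F',np.round(s['ft_force'],1),'q6',np.round(s['q'][5]),'-> txyz',np.round(d,2),'turn',round(t,2))
E
python3 -c "
from h import *
row(.565,.086,.2,88.6)"
```

```text
t 0.1 pos [0.221  0.5034 0.2478] yaw 66.29 w 0.0856 F [-0.7  0.3  0.1] q6 -12.0 -> txyz [-48.28 -24.38   4.79] turn -22.31
```

Request:
apply_moves:
  motion:
    - {"tx": -3.6, "ty": -1.8, "tz": 0, "turn": -6, "jaw": 1}
    - {"tx": -7.2, "ty": -3.6, "tz": 0, "turn": -12, "jaw": 1}
    - {"tx": -10.8, "ty": -5.4, "tz": 0, "turn": -18, "jaw": 1}
    - {"tx": -14.4, "ty": -7.2, "tz": 0, "turn": -22.3, "jaw": 1}
    - {"tx": -18, "ty": -9, "tz": 0, "turn": -22.3, "jaw": 1}

```text
time_s: 0.52
position: [0.3503, 0.347, 0.2477]
tool_rot: [[-1.0, 0.02, -0.001], [0.02, 1.0, -0.001], [0.001, -0.001, -1.0]]
ft_force: [0.2, 0.6, -0.7]
grip_width: 0.0853
```

```bash
python3 -c "
from h import *
row(.565,.086,.19,88.6)"
```

```text
t 0.52 pos [0.3503 0.347  0.2477] yaw 88.86 w 0.0853 F [ 0.2  0.6 -0.7] q6 -58.0 -> txyz [-22.   -25.66   5.77] turn 0.26
```

Request:
apply_moves:
  motion:
    - {"tx": -2.7, "ty": -3.2, "tz": 0, "turn": 0.3, "jaw": 1}
    - {"tx": -5.4, "ty": -6.3, "tz": 0, "turn": 0.3, "jaw": 1}
    - {"tx": -8.1, "ty": -9.5, "tz": 0, "turn": 0.3, "jaw": 1}
    - {"tx": -10.8, "ty": -12.6, "tz": 0, "turn": 0.3, "jaw": 1}
    - {"tx": -13.5, "ty": -15.8, "tz": 0, "turn": 0.3, "jaw": 1}

```text
time_s: 0.93
position: [0.4822, 0.1853, 0.2475]
tool_rot: [[-1.0, 0.025, -0.002], [0.025, 1.0, -0.001], [0.002, -0.001, -1.0]]
ft_force: [0.4, 0.4, 0.2]
grip_width: 0.0854
```

```bash
python3 -c "
from h import *
row(.565,.086,.19,88.6)"
```

```text
t 0.93 pos [0.4822 0.1853 0.2475] yaw 88.55 w 0.0854 F [0.4 0.4 0.2] q6 -81.0 -> txyz [-8.54 -9.71  5.75] turn -0.05
```

Request:
apply_moves:
  motion:
    - {"tx": -2.8, "ty": -3.2, "tz": 1, "turn": 0, "jaw": 1}
    - {"tx": -5.6, "ty": -6.4, "tz": 2.5, "turn": 0, "jaw": 1}
    - {"tx": -8.5, "ty": -9.7, "tz": 4, "turn": 0, "jaw": 1}
    - {"tx": -8.5, "ty": -9.7, "tz": 5, "turn": 0, "jaw": 1}
    - {"tx": -8.5, "ty": -9.7, "tz": 5, "turn": 0, "jaw": 1}

```text
time_s: 1.35
position: [0.5651, 0.0835, 0.194]
tool_rot: [[-1.0, 0.029, -0.007], [0.029, 1.0, -0.001], [0.007, -0.002, -1.0]]
ft_force: [-0.2, -0.2, 0.0]
grip_width: 0.0856
```

```bash
python3 -c "
from h import *
row(.565,.086,.135,88.6)
im,d=shot('scene','s1');a=cv2.resize(im[120:280,190:370],None,fx=3.5,fy=3.5);cv2.imwrite('pics/s1c.png',a[:,:,::-1])"
```

```text
t 1.35 pos [0.5651 0.0835 0.194 ] yaw 88.33 w 0.0856 F [-0.2 -0.2  0. ] q6 -92.0 -> txyz [-0.02  0.26  5.9 ] turn -0.27
```

View pics/s1c.png

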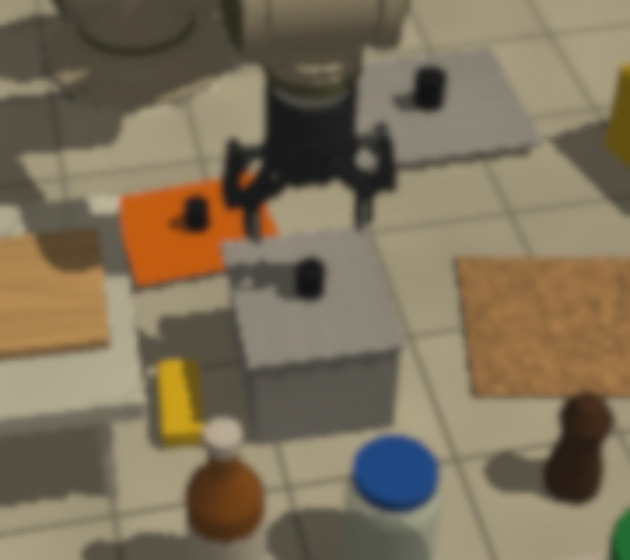

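The open gripper is centred over the steel lid's knob (crop 310,278). Next I descend and grip.

Request:
apply_moves:
  motion:
    - {"tx": 0, "ty": 0.25, "tz": 2, "turn": 0, "jaw": 1}
    - {"tx": 0, "ty": 0.25, "tz": 4, "turn": 0, "jaw": 1}
    - {"tx": 0, "ty": 0.25, "tz": 5.8, "turn": 0, "jaw": 1}
    - {"tx": 0, "ty": 0.25, "tz": 5.8, "turn": 0, "jaw": 1}
    - {"tx": 0, "ty": 0.25, "tz": 5.8, "turn": 0, "jaw": -1}
  squeeze: 50

```text
time_s: 1.82
position: [0.5637, 0.0886, 0.1384]
tool_rot: [[-1.0, 0.026, -0.006], [0.026, 1.0, -0.001], [0.006, -0.001, -1.0]]
ft_force: [-0.1, -0.1, 0.5]
grip_width: 0.0756
```

Request:
apply_moves:
  motion:
    - {"tx": 0, "ty": 0, "tz": 0, "turn": 0, "jaw": -1}
    - {"tx": 0, "ty": 0, "tz": 0, "turn": 0, "jaw": -1}
    - {"tx": 0, "ty": 0, "tz": 0, "turn": 0, "jaw": -1}
    - {"tx": 0, "ty": 0, "tz": 0, "turn": 0, "jaw": -1}
    - {"tx": 0, "ty": 0, "tz": 0, "turn": 0, "jaw": -1}

```text
time_s: 2.23
position: [0.5641, 0.0886, 0.1396]
tool_rot: [[-1.0, 0.026, -0.004], [0.026, 1.0, -0.001], [0.004, -0.001, -1.0]]
ft_force: [-1.1, -0.5, 5.9]
grip_width: 0.0264
```

Request:
apply_moves:
  motion:
    - {"tx": 0, "ty": 0, "tz": 0, "turn": 0, "jaw": -1}
    - {"tx": 0, "ty": 0, "tz": 0, "turn": 0, "jaw": -1}
    - {"tx": 0, "ty": 0, "tz": 0, "turn": 0, "jaw": -1}
    - {"tx": 0, "ty": 0, "tz": 0, "turn": 0, "jaw": -1}
    - {"tx": 0, "ty": 0, "tz": 0, "turn": 0, "jaw": -1}

```text
time_s: 2.65
position: [0.564, 0.0886, 0.1397]
tool_rot: [[-1.0, 0.026, -0.004], [0.026, 1.0, -0.001], [0.004, -0.001, -1.0]]
ft_force: [-0.4, 0.1, 1.0]
grip_width: 0.0262
```

```bash
python3 -c "
from h import *
row(.565,.086,.235,88.6)"
```

```text
t 2.65 pos [0.564  0.0886 0.1397] yaw 88.5 w 0.0262 F [-0.4  0.1  1. ] q6 -91.0 -> txyz [-0.07 -0.27 -9.53] turn -0.1
```

Request:
apply_moves:
  motion:
    - {"tx": 0, "ty": 0, "tz": -0.5, "turn": 0, "jaw": -1}
    - {"tx": 0, "ty": 0, "tz": -1.5, "turn": 0, "jaw": -1}
    - {"tx": 0, "ty": 0, "tz": -3, "turn": 0, "jaw": -1}
    - {"tx": 0, "ty": 0, "tz": -4.5, "turn": 0, "jaw": -1}
    - {"tx": 0, "ty": 0, "tz": -5.5, "turn": 0, "jaw": -1}

```text
time_s: 3.07
position: [0.5646, 0.0886, 0.1968]
tool_rot: [[-1.0, 0.026, -0.002], [0.026, 1.0, -0.001], [0.002, -0.001, -1.0]]
ft_force: [0.6, -0.5, -1.2]
grip_width: 0.0262
```

```bash
python3 -c "
from h import *
row(.548,.3465,.195,78.1)
im,d=shot('scene','s2');a=cv2.resize(im[100:260,190:390],None,fx=3.5,fy=3.5);cv2.imwrite('pics/s2c.png',a[:,:,::-1])"
```

```text
t 3.07 pos [0.5646 0.0886 0.1968] yaw 88.5 w 0.0262 F [ 0.6 -0.5 -1.2] q6 -91.0 -> txyz [ 2.34 25.73  0.15] turn 10.4
```

View pics/s2c.png

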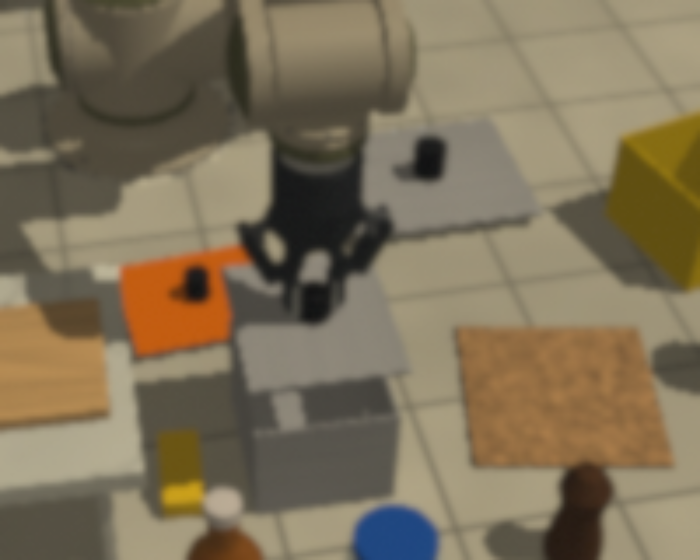

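The lid is lifted level in the jaws (crop 315,300) and the caddy is open below it. Now I carry it to the mat.

Request:
apply_moves:
  motion:
    - {"tx": 0.2, "ty": 1.5, "tz": 0, "turn": 2, "jaw": -1}
    - {"tx": 0.5, "ty": 4.5, "tz": 0, "turn": 4, "jaw": -1}
    - {"tx": 0.8, "ty": 8, "tz": 0, "turn": 6, "jaw": -1}
    - {"tx": 1.1, "ty": 11.5, "tz": 0, "turn": 8, "jaw": -1}
    - {"tx": 1.4, "ty": 15, "tz": 0, "turn": 10, "jaw": -1}

```text
time_s: 3.53
position: [0.5548, 0.2404, 0.198]
tool_rot: [[-0.979, 0.202, 0.0], [0.202, 0.979, -0.001], [-0.001, -0.001, -1.0]]
ft_force: [0.3, 0.2, -1.9]
grip_width: 0.0265
```

```bash
python3 -c "
from h import *
row(.548,.3465,.195,78.1)"
```

```text
t 3.53 pos [0.5548 0.2404 0.198 ] yaw 78.37 w 0.0265 F [ 0.3  0.2 -1.9] q6 -66.0 -> txyz [ 2.8  10.26  0.28] turn 0.27
```

Request:
apply_moves:
  motion:
    - {"tx": 0.9, "ty": 3.4, "tz": 1, "turn": 0.3, "jaw": -1}
    - {"tx": 1.8, "ty": 6.6, "tz": 3, "turn": 0.3, "jaw": -1}
    - {"tx": 2.5, "ty": 9, "tz": 5, "turn": 0.3, "jaw": -1}
    - {"tx": 2.8, "ty": 10.2, "tz": 7, "turn": 0.3, "jaw": -1}
    - {"tx": 2.8, "ty": 10.2, "tz": 8.5, "turn": 0.3, "jaw": -1}

```text
time_s: 3.95
position: [0.5465, 0.3485, 0.1105]
tool_rot: [[-0.979, 0.204, -0.002], [0.204, 0.979, -0.001], [0.001, -0.002, -1.0]]
ft_force: [0.1, -1.2, -2.1]
grip_width: 0.0267
```

```bash
python3 -c "
from h import *
row(.548,.3465,.048,78.1)"
```

```text
t 3.95 pos [0.5465 0.3485 0.1105] yaw 78.25 w 0.0267 F [ 0.1 -1.2 -2.1] q6 -56.0 -> txyz [-0.19 -0.15  6.25] turn 0.15
```

Request:
apply_moves:
  motion:
    - {"tx": -0.2, "ty": -0.15, "tz": 1.8, "turn": 0, "jaw": -1}
    - {"tx": -0.2, "ty": -0.15, "tz": 3.6, "turn": 0, "jaw": -1}
    - {"tx": -0.2, "ty": -0.15, "tz": 5, "turn": 0, "jaw": -1}
    - {"tx": -0.2, "ty": -0.15, "tz": 5.8, "turn": 0, "jaw": -1}
    - {"tx": -0.2, "ty": -0.15, "tz": 6.2, "turn": 0, "jaw": -1}

```text
time_s: 4.37
position: [0.5477, 0.3463, 0.0472]
tool_rot: [[-0.979, 0.204, -0.004], [0.204, 0.979, -0.002], [0.003, -0.003, -1.0]]
ft_force: [0.1, -0.4, -1.2]
grip_width: 0.0261
```

Request:
apply_moves:
  motion:
    - {"tx": 0, "ty": 0, "tz": 0.1, "turn": 0, "jaw": -1}
    - {"tx": 0, "ty": 0, "tz": 0.2, "turn": 0, "jaw": -1}
    - {"tx": 0, "ty": 0, "tz": 0.25, "turn": 0, "jaw": -1}

```text
time_s: 4.62
position: [0.5478, 0.3463, 0.0457]
tool_rot: [[-0.979, 0.204, -0.003], [0.204, 0.979, -0.002], [0.002, -0.002, -1.0]]
ft_force: [-2.6, -1.8, 4.4]
grip_width: 0.0263
```

```bash
python3 -c "
from h import *
row(.548,.3465,.0455,78.1)"
```

```text
t 4.62 pos [0.5478 0.3463 0.0457] yaw 78.25 w 0.0263 F [-2.6 -1.8  4.4] q6 -56.0 -> txyz [-0.01  0.02  0.02] turn 0.15
```

Request:
apply_moves:
  motion:
    - {"tx": 0, "ty": 0, "tz": 0, "turn": 0, "jaw": 1}
    - {"tx": 0, "ty": 0, "tz": 0, "turn": 0, "jaw": 1}
    - {"tx": 0, "ty": 0, "tz": 0, "turn": 0, "jaw": 1}
    - {"tx": 0, "ty": 0, "tz": 0, "turn": 0, "jaw": 1}
    - {"tx": 0, "ty": 0, "tz": 0, "turn": 0, "jaw": 1}

```text
time_s: 5.03
position: [0.548, 0.3464, 0.0459]
tool_rot: [[-0.979, 0.204, -0.002], [0.204, 0.979, -0.002], [0.002, -0.002, -1.0]]
ft_force: [0.2, 0.8, -0.1]
grip_width: 0.0845
```

Request:
apply_moves:
  motion:
    - {"tx": 0, "ty": 0, "tz": 0, "turn": 0, "jaw": 1}
    - {"tx": 0, "ty": 0, "tz": -2, "turn": 0, "jaw": 1}
    - {"tx": 0, "ty": 0, "tz": -5, "turn": 0, "jaw": 1}
    - {"tx": 0, "ty": 0, "tz": -9, "turn": 0, "jaw": 1}
    - {"tx": 0, "ty": 0, "tz": -13, "turn": 0, "jaw": 1}

```text
time_s: 5.45
position: [0.5478, 0.3464, 0.1769]
tool_rot: [[-0.979, 0.204, -0.004], [0.204, 0.979, -0.002], [0.003, -0.003, -1.0]]
ft_force: [0.5, 0.2, 0.6]
grip_width: 0.0853
```

Request:
apply_moves:
  motion:
    - {"tx": 0, "ty": 0, "tz": -4, "turn": 0, "jaw": 1}
    - {"tx": 0, "ty": -2, "tz": -8, "turn": -3, "jaw": 1}
    - {"tx": 0, "ty": -6, "tz": -11, "turn": -6, "jaw": 1}
    - {"tx": 0, "ty": -10, "tz": -11, "turn": -9, "jaw": 1}
    - {"tx": 0, "ty": -14, "tz": -11, "turn": -9, "jaw": 1}

```text
time_s: 5.87
position: [0.5208, 0.2144, 0.2895]
tool_rot: [[-0.999, 0.044, 0.001], [0.044, 0.999, -0.002], [-0.001, -0.001, -1.0]]
ft_force: [0.4, -0.9, 0.7]
grip_width: 0.0854
```

```bash
python3 -c "
from h import *
row(.5515,-.323,.28,87.6)
im,d=shot('scene','s3');shot('top','t3');a=cv2.resize(im[100:270,110:400],None,fx=2.7,fy=2.7);cv2.imwrite('pics/s3c.png',a[:,:,::-1])"
```

```text
t 5.87 pos [0.5208 0.2144 0.2895] yaw 87.5 w 0.0854 F [ 0.4 -0.9  0.7] q6 -77.0 -> txyz [ -5.42 -53.56   1.04] turn -0.1
```

View pics/s3c.png

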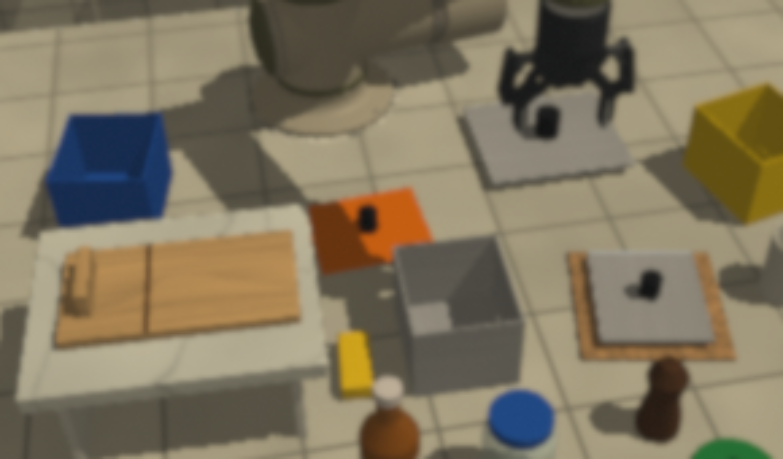

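The lid lies upright and centred on the mat, and the caddy is open. Now a finer measurement of the shelf edge, the board and the placed lid.

```bash
cat > m2.py <<'E'
from h import *
import sys
def fit(W): # line x-dependent: y = a + b*(x-.555)
    b,a=np.polyfit(W[:,0]-.555,W[:,1],1)
    for _ in range(5):
        r=W[:,1]-a-b*(W[:,0]-.555); k=abs(r)<max(2*np.median(abs(r)),.0008); b,a=np.polyfit(W[k,0]-.555,W[k,1],1)
    return a,np.degrees(b),np.std(r[k]),k.sum()
def measure(n,f,y0=-.20):
    z=np.load(f'pics/{f}.npz'); im,d=z['im'],z['d']; P=cloud(n,d); K,R,t=cam(n)
    g=cv2.cvtColor(im,cv2.COLOR_RGB2GRAY).astype(np.float32)
    def prof(x,ys,zz):
        W=np.c_[np.full(len(ys),x),ys,np.full(len(ys),zz)]; uv=cv2.projectPoints(W,cv2.Rodrigues(R)[0],t,K,None)[0].reshape(-1,2).astype(np.float32)
        return cv2.remap(g,uv[:,:1],uv[:,1:],cv2.INTER_LINEAR).ravel(), cv2.remap(P[...,2].astype(np.float32),uv[:,:1],uv[:,1:],cv2.INTER_NEAREST).ravel()
    out=[]
    for nm,xs,yr,zz in (('mark',np.arange(.50,.61,.003),(y0-.12,y0+.01),.166),('edge',np.r_[np.arange(.44,.478,.003),np.arange(.634,.675,.003)],(-.12,-.04),.150),('front',np.arange(.50,.61,.003),(-.14,-.03),.166)):
        W=[];ys=np.arange(yr[0],yr[1],.0005)
        for x in xs:
            p,h=prof(x,ys,zz)
            if nm=='mark':
                w=np.clip(np.median(p)-15-p,0,None); i=np.argmin(p); s=slice(max(i-10,0),i+11)
                if w[s].sum()>0: W.append((x,(ys[s]*w[s]).sum()/w[s].sum()))
            else:
                dn=h<zz-.008; i=np.argmax(dn) if dn.any() else -1
                if i>0: W.append((x,ys[i]))
        if len(W)>5: print(n,nm,'y@x=.555 %.4f slope %.2fdeg std %.4f n %d'%fit(np.array(W)))
if __name__=='__main__':
    for a in sys.argv[1:]: n,f,y0=a.split(','); measure(n,f,float(y0))
E
python3 m2.py top,top0,-.22 scene,scene0,-.22 scene,s3,-.22
sed -e 's/top0/t3/' -e '/^box/d' -e '/^for/d' -e '/^a=/d' m1.py > m3.py; echo "
box((Z>.012)&(hsv[...,1]<60),.021,'lidonmat',(145,158,215,222))
box(Z>.183,.200,'bar',(330,150,364,205))
box((hsv[...,1]>80)&(Z>.13),.166,'board',(284,145,362,215))">>m3.py; python3 m3.py
```

```text
top mark y@x=.555 -0.2624 slope -2.51deg std 0.0001 n 34
top edge y@x=.555 -0.0748 slope -2.67deg std 0.0004 n 22
top front y@x=.555 -0.0965 slope -2.67deg std 0.0011 n 34
scene mark y@x=.555 -0.2598 slope -2.70deg std 0.0002 n 28
scene edge y@x=.555 -0.0733 slope -2.53deg std 0.0007 n 24
scene front y@x=.555 -0.0945 slope -2.76deg std 0.0009 n 37
scene mark y@x=.555 -0.2598 slope -2.71deg std 0.0002 n 28
scene edge y@x=.555 -0.0733 slope -2.53deg std 0.0007 n 24
scene front y@x=.555 -0.0945 slope -2.76deg std 0.0009 n 37
lidonmat [545.8 381.4] [ 63.9 138.3] 78.14 zmed 0.0207
bar [ 551.4 -323.4] [18.  81.4] 87.81 zmed 0.1989
board [ 555.4 -226.1] [260.2 143.9] 87.47 zmed 0.166
```

Request:
apply_moves:
  motion:
    - {"tx": -0.3, "ty": -3, "tz": 0, "turn": 0, "jaw": 1}
    - {"tx": -0.7, "ty": -7, "tz": 0, "turn": 0, "jaw": 1}
    - {"tx": -1.1, "ty": -11, "tz": 0, "turn": 0, "jaw": 1}
    - {"tx": -1.5, "ty": -15, "tz": 0, "turn": 0, "jaw": 1}
    - {"tx": -1.9, "ty": -19, "tz": 0, "turn": 0, "jaw": 1}

```text
time_s: 6.38
position: [0.5292, 0.0191, 0.289]
tool_rot: [[-0.999, 0.052, -0.003], [0.052, 0.999, -0.003], [0.002, -0.003, -1.0]]
ft_force: [1.0, 0.2, -0.1]
grip_width: 0.0852
```

Request:
apply_moves:
  motion:
    - {"tx": -0.4, "ty": -4, "tz": 0, "turn": 0, "jaw": 1}
    - {"tx": -0.8, "ty": -8, "tz": 0, "turn": 0, "jaw": 1}
    - {"tx": -1.2, "ty": -12, "tz": 0, "turn": 0, "jaw": 1}
    - {"tx": -1.6, "ty": -16, "tz": 0, "turn": 0, "jaw": 1}
    - {"tx": -2, "ty": -20, "tz": 0, "turn": 0, "jaw": 1}

```text
time_s: 6.8
position: [0.5388, -0.1833, 0.2896]
tool_rot: [[-0.999, 0.052, -0.003], [0.052, 0.999, -0.003], [0.002, -0.003, -1.0]]
ft_force: [0.4, 0.8, -0.6]
grip_width: 0.0851
```

```bash
python3 -c "
from h import *
row(.5515,-.3235,.24,87.4)"
```

```text
t 6.8 pos [ 0.5388 -0.1833  0.2896] yaw 87.04 w 0.0851 F [ 0.4  0.8 -0.6] q6 -118.0 -> txyz [ -2.   -13.92   5.  ] turn -0.36
```

Request:
apply_moves:
  motion:
    - {"tx": -0.5, "ty": -4, "tz": 0, "turn": -0.4, "jaw": 1}
    - {"tx": -1, "ty": -8, "tz": 1, "turn": -0.4, "jaw": 1}
    - {"tx": -1.6, "ty": -11.5, "tz": 2.5, "turn": -0.4, "jaw": 1}
    - {"tx": -2, "ty": -13.9, "tz": 4, "turn": -0.4, "jaw": 1}
    - {"tx": -2, "ty": -13.9, "tz": 4.5, "turn": -0.4, "jaw": 1}

```text
time_s: 7.22
position: [0.551, -0.3272, 0.2412]
tool_rot: [[-0.999, 0.049, -0.006], [0.049, 0.999, -0.001], [0.006, -0.001, -1.0]]
ft_force: [-0.4, -0.1, -0.2]
grip_width: 0.0855
```

```bash
python3 -c "
from h import *
row(.5515,-.3235,.187,87.4)"
```

```text
t 7.22 pos [ 0.551  -0.3272  0.2412] yaw 87.2 w 0.0855 F [-0.4 -0.1 -0.2] q6 -128.0 -> txyz [-0.06  0.38  5.42] turn -0.2
```

Request:
apply_moves:
  motion:
    - {"tx": 0, "ty": 0.3, "tz": 2, "turn": -0.2, "jaw": 1}
    - {"tx": 0, "ty": 0.35, "tz": 4, "turn": -0.2, "jaw": 1}
    - {"tx": 0, "ty": 0.35, "tz": 5.2, "turn": -0.2, "jaw": 1}
    - {"tx": 0, "ty": 0.35, "tz": 5.4, "turn": -0.2, "jaw": 1}
    - {"tx": 0, "ty": 0.35, "tz": 5.4, "turn": -0.2, "jaw": 1}

```text
time_s: 7.63
position: [0.5512, -0.3229, 0.1869]
tool_rot: [[-0.999, 0.045, -0.007], [0.045, 0.999, -0.0], [0.007, -0.0, -1.0]]
ft_force: [-0.7, -0.5, 0.3]
grip_width: 0.0855
```

```bash
python3 -c "
from h import *
row(.5515,-.3235,.187,87.4)"
```

```text
t 7.63 pos [ 0.5512 -0.3229  0.1869] yaw 87.44 w 0.0855 F [-0.7 -0.5  0.3] q6 -128.0 -> txyz [-0.04 -0.06 -0.01] turn 0.04
```

Request:
apply_moves:
  motion:
    - {"tx": 0, "ty": 0, "tz": 0, "turn": 0, "jaw": -1}
    - {"tx": 0, "ty": 0, "tz": 0, "turn": 0, "jaw": -1}
    - {"tx": 0, "ty": 0, "tz": 0, "turn": 0, "jaw": -1}
    - {"tx": 0, "ty": 0, "tz": 0, "turn": 0, "jaw": -1}
    - {"tx": 0, "ty": 0, "tz": 0, "turn": 0, "jaw": -1}
  squeeze: 80

```text
time_s: 8.05
position: [0.5512, -0.323, 0.1874]
tool_rot: [[-0.999, 0.045, -0.006], [0.045, 0.999, -0.0], [0.006, -0.001, -1.0]]
ft_force: [-0.6, 0.3, 0.6]
grip_width: 0.0257
```

Request:
apply_moves:
  motion:
    - {"tx": 0, "ty": 0, "tz": 0, "turn": 0, "jaw": -1}
    - {"tx": 0, "ty": 0, "tz": 0, "turn": 0, "jaw": -1}
    - {"tx": 0, "ty": 0, "tz": 0, "turn": 0, "jaw": -1}
    - {"tx": 0, "ty": 0, "tz": 0, "turn": 0, "jaw": -1}
    - {"tx": 0, "ty": 0, "tz": 0, "turn": 0, "jaw": -1}

```text
time_s: 8.47
position: [0.5513, -0.3233, 0.1879]
tool_rot: [[-0.999, 0.045, -0.005], [0.045, 0.999, -0.001], [0.005, -0.002, -1.0]]
ft_force: [-1.1, -2.3, 3.6]
grip_width: 0.0147
```

```bash
python3 -c "
from h import *
row(.5515,-.3235,.187,87.4); shot('scene','s4');print(telemetry.observe()['wrist_torque'])"; python3 m2.py scene,s4,-.22
```

```text
t 8.47 pos [ 0.5513 -0.3233  0.1879] yaw 87.43 w 0.0147 F [-1.1 -2.3  3.6] q6 -128.0 -> txyz [-0.02 -0.02  0.09] turn 0.03
[-0.2146249   0.13678742 -0.00950493]
scene mark y@x=.555 -0.3133 slope 15.97deg std 0.0246 n 37
scene edge y@x=.555 -0.0733 slope -2.53deg std 0.0007 n 24
scene front y@x=.555 -0.0920 slope -2.46deg std 0.0009 n 35
```

Request:
apply_moves:
  motion:
    - {"tx": 0, "ty": 0.5, "tz": 0.1, "turn": 0, "jaw": -1}
    - {"tx": 0, "ty": 1.3, "tz": 0.1, "turn": 0, "jaw": -1}
    - {"tx": 0, "ty": 2.3, "tz": 0.1, "turn": 0, "jaw": -1}
    - {"tx": 0, "ty": 3.3, "tz": 0.1, "turn": 0, "jaw": -1}
    - {"tx": 0, "ty": 4.3, "tz": 0.1, "turn": 0, "jaw": -1}

```text
time_s: 8.93
position: [0.5535, -0.2815, 0.1878]
tool_rot: [[-0.999, 0.046, -0.003], [0.046, 0.999, -0.005], [0.003, -0.005, -1.0]]
ft_force: [0.8, -8.1, 7.4]
grip_width: 0.0149
```

```bash
python3 -c "
from h import *
row(.5597,-.1365,.1875,87.4);print(telemetry.observe()['wrist_torque'])"
```

```text
t 8.93 pos [ 0.5535 -0.2815  0.1878] yaw 87.37 w 0.0149 F [ 0.8 -8.1  7.4] q6 -125.0 -> txyz [ 0.04 14.51 -0.04] turn -0.03
[-0.79430403  0.26808726 -0.09157318]
```

Request:
apply_moves:
  motion:
    - {"tx": 0, "ty": 1, "tz": 0.08, "turn": 0, "jaw": -1}
    - {"tx": 0, "ty": 2, "tz": 0.08, "turn": 0, "jaw": -1}
    - {"tx": 0, "ty": 3, "tz": 0.07, "turn": 0, "jaw": -1}
    - {"tx": 0, "ty": 4, "tz": 0.07, "turn": 0, "jaw": -1}
    - {"tx": 0, "ty": 5, "tz": 0.06, "turn": 0, "jaw": -1}

```text
time_s: 9.35
position: [0.556, -0.2323, 0.1878]
tool_rot: [[-0.999, 0.046, -0.002], [0.047, 0.999, -0.007], [0.002, -0.008, -1.0]]
ft_force: [0.1, -6.8, 6.0]
grip_width: 0.0145
```

```bash
python3 -c "
from h import *
row(.5597,-.1365,.1875,87.4);print(telemetry.observe()['wrist_torque'])"
```

```text
t 9.35 pos [ 0.556  -0.2323  0.1878] yaw 87.33 w 0.0145 F [ 0.1 -6.8  6. ] q6 -121.0 -> txyz [ 0.07  9.58 -0.04] turn -0.07
[-0.49437139  0.3037182   0.12946493]
```

Request:
apply_moves:
  motion:
    - {"tx": 0, "ty": 1.4, "tz": 0.06, "turn": 0, "jaw": -1}
    - {"tx": 0, "ty": 3.2, "tz": 0.05, "turn": 0, "jaw": -1}
    - {"tx": 0.03, "ty": 5.2, "tz": 0.04, "turn": 0, "jaw": -1}
    - {"tx": 0.05, "ty": 7.2, "tz": 0.02, "turn": 0, "jaw": -1}
    - {"tx": 0.05, "ty": 8.6, "tz": 0.01, "turn": 0, "jaw": -1}

```text
time_s: 9.77
position: [0.5598, -0.1462, 0.1883]
tool_rot: [[-0.999, 0.046, -0.0], [0.046, 0.999, -0.01], [-0.0, -0.01, -1.0]]
ft_force: [-0.1, -7.2, 8.7]
grip_width: 0.0151
```

```bash
python3 -c "
from h import *
shot('scene','s5');shot('top','t5')
row(.5597,-.1365,.1875,87.4);print(telemetry.observe()['wrist_torque'])
im=cv2.imread('pics/s5.png')[130:250,110:300];cv2.imwrite('pics/s5c.png',cv2.resize(im,None,fx=4,fy=4,interpolation=cv2.INTER_CUBIC))
n='scene';z=np.load('pics/s5.npz');P=cloud(n,z['d']);hsv=cv2.cvtColor(z['im'],cv2.COLOR_RGB2HSV)
m=(P[...,2]>.158)&(P[...,2]<.18)&(hsv[...,1]>80)&(P[...,1]<.12)&(P[...,1]>-.09)&(P[...,0]>.49)&(P[...,0]<.63)
A=P[m];c=np.linalg.lstsq(np.c_[A[:,:2],np.ones(len(A))],A[:,2],rcond=None)[0];print('plane slope deg x,y',np.degrees(c[:2]),len(A), 'z med',np.median(A[:,2]))
"; python3 - <<'E'
E
cat m2.py | sed 's/(-.14,-.03)/(.0,.14)/' > m4.py; python3 m4.py scene,s5,-.06 top,t5,-.06
```

```text
t 9.87 pos [ 0.5597 -0.1443  0.1879] yaw 87.45 w 0.015 F [1.1 4.8 6.9] q6 -113.0 -> txyz [0.03 0.78 0.04] turn 0.05
[ 1.2750576   0.20104954 -0.00749672]
plane slope deg x,y [ 0.14845278 -0.50167819] 1651 z med 0.16425618959938587
scene mark y@x=.555 -0.1637 slope 3.60deg std 0.0006 n 22
scene edge y@x=.555 -0.0733 slope -2.56deg std 0.0008 n 24
scene front y@x=.555 0.0842 slope -2.83deg std 0.0009 n 31
top mark y@x=.555 -0.1257 slope -10.65deg std 0.0245 n 27
top edge y@x=.555 -0.0795 slope 0.00deg std 0.0000 n 9
top front y@x=.555 0.0842 slope -2.33deg std 0.0010 n 28
```

View pics/s5c.png

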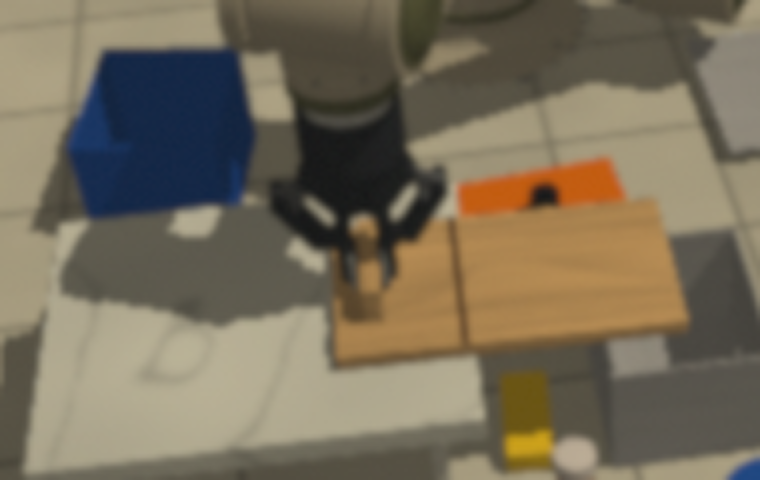

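The crop shows the mark (460,280) short of the shelf edge by about 7 mm. The board's nose is about 0.5° down, from tool compliance. I'll nudge it forward while pressing the rear down onto the marble.

Request:
apply_moves:
  motion:
    - {"tx": 0, "ty": 0.3, "tz": 0.08, "turn": 0, "jaw": -1}
    - {"tx": 0, "ty": 0.65, "tz": 0.1, "turn": 0, "jaw": -1}
    - {"tx": 0, "ty": 0.65, "tz": 0.15, "turn": 0, "jaw": -1}
    - {"tx": 0, "ty": 0.65, "tz": 0.2, "turn": 0, "jaw": -1}
    - {"tx": 0, "ty": 0.65, "tz": 0.2, "turn": 0, "jaw": -1}

```text
time_s: 10.28
position: [0.5605, -0.1387, 0.1879]
tool_rot: [[-0.999, 0.045, 0.002], [0.044, 0.999, -0.009], [-0.002, -0.009, -1.0]]
ft_force: [-1.3, -5.6, 15.9]
grip_width: 0.0152
```

```bash
cat > m5.py <<'E'
from h import *
import sys,m2
f=sys.argv[1]; shot('scene','s'+f); shot('top','t'+f)
s=telemetry.observe(); row(.5597,-.1365,.1875,87.4);print('M',np.round(s['wrist_torque'],2),'tilt',np.round(s['tool_rot'][:,2],4))
for n,k in (('scene','s'),('top','t')):
    z=np.load(f'pics/{k}{f}.npz');P=cloud(n,z['d']);hsv=cv2.cvtColor(z['im'],cv2.COLOR_RGB2HSV)
    m=(P[...,2]>.158)&(P[...,2]<.18)&(hsv[...,1]>80)&(P[...,1]<.12)&(P[...,1]>-.06)&(P[...,0]>.49)&(P[...,0]<.63)
    A=P[m];c=np.linalg.lstsq(np.c_[A[:,:2],np.ones(len(A))],A[:,2],rcond=None)[0];print(n,'slope deg x,y',np.degrees(c[:2]).round(2),len(A))
    K,R,t=cam(n); g=cv2.cvtColor(z['im'],cv2.COLOR_RGB2GRAY).astype(np.float32); W=[]; ys=np.arange(-.092,-.06,.0005)
    for x in np.arange(.50,.622,.003):
        uv=cv2.projectPoints(np.c_[np.full(len(ys),x),ys,np.full(len(ys),.166)],cv2.Rodrigues(R)[0],t,K,None)[0].reshape(-1,2).astype(np.float32)
        p=cv2.remap(g,uv[:,:1],uv[:,1:],cv2.INTER_LINEAR).ravel(); w=np.clip(np.median(p)-12-p,0,None)
        if w.sum()>60 and 6<np.argmin(p)<len(ys)-6: W.append((x,(ys*w).sum()/w.sum()))
    if len(W)>5: print(n,'mark y %.4f slope %.2f std %.4f n %d'%m2.fit(np.array(W)))
E
python3 m5.py 6; sed 's/(-.14,-.03)/(.0,.14)/' m2.py > m4.py; python3 m4.py scene,s6,-.06 top,t6,-.06 | grep front
```

```text
t 10.38 pos [ 0.5605 -0.1387  0.1879] yaw 87.45 w 0.0152 F [-1.4 -6.  16. ] q6 -113.0 -> txyz [0.09 0.22 0.04] turn 0.05
M [-0.26  0.82  0.26] tilt [ 0.0019 -0.0095 -1.    ]
scene slope deg x,y [ 0.21 -0.04] 1422
scene mark y -0.0726 slope -2.43 std 0.0002 n 36
top slope deg x,y [-0.02 -0.31] 1355
top mark y -0.0791 slope 2.03 std 0.0010 n 15
scene front y@x=.555 0.0917 slope -2.53deg std 0.0008 n 32
top front y@x=.555 0.0903 slope -2.82deg std 0.0008 n 25
```

```bash
python3 - <<'E'
from h import *
def sl(n,f,y0,y1):
    z=np.load(f'pics/{f}.npz');P=cloud(n,z['d']);hsv=cv2.cvtColor(z['im'],cv2.COLOR_RGB2HSV)
    m=(P[...,2]>.156)&(P[...,2]<.176)&(hsv[...,1]>80)&(P[...,1]<y1)&(P[...,1]>y0)&(P[...,0]>.495)&(P[...,0]<.625)
    A=P[m];c=np.linalg.lstsq(np.c_[A[:,0]-.56,A[:,1]-(y0+y1)/2,np.ones(len(A))],A[:,2],rcond=None)[0];s=np.std(A[:,2]-np.c_[A[:,0]-.56,A[:,1]-(y0+y1)/2,np.ones(len(A))]@c)
    print(f,np.degrees(c[:2]).round(2),'z',c[2].round(4),'sd',s.round(4),len(A))
for n,f in (('scene','scene0'),('scene','s3'),('top','top0'),('top','t3')): sl(n,f,-.25,-.105)
for n,f in (('scene','s5'),('scene','s6'),('top','t5'),('top','t6')): sl(n,f,-.06,.08)
E
```

```text
scene0 [ 0.06 -0.02] z 0.1645 sd 0.0016 1450
s3 [0.01 0.05] z 0.1647 sd 0.0017 1445
top0 [-0.01 -0.17] z 0.166 sd 0.003 1340
t3 [0.03 0.12] z 0.1659 sd 0.0031 1339
s5 [ 0.11 -0.48] z 0.1641 sd 0.0017 1262
s6 [0.21 0.  ] z 0.1645 sd 0.0017 1257
t5 [-0.15 -0.48] z 0.1651 sd 0.003 1251
t6 [-0.06 -0.22] z 0.1654 sd 0.003 1228
```

```bash
sed -i 's/t3/t6/;/bar/d;/board/d' m3.py; python3 m3.py; python3 -c "
from h import *
s=telemetry.observe();print(s['qvel'].round(2),s['ft_force'].round(1))
a=np.load('pics/top0.npz')['im'];b=np.load('pics/t6.npz')['im'];cv2.imwrite('pics/t6v.png',np.hstack([cv2.resize(b[80:300,90:400],None,fx=2.5,fy=2.5)])[:,:,::-1])"
```

```text
[-0.06  0.07 -0.02  0.04  0.08 -0.03] [-1.4 -6.  16. ]Traceback (most recent call last):
  File "m3.py", line 10, in <module>
    box((Z>.012)&(hsv[...,1]<60),.021,'lidonmat',(145,158,215,222))
    ~~~^^^^^^^^^^^^^^^^^^^^^^^^^^^^^^^^^^^^^^^^^^^^^^^^^^^^^^^^^^^^
  File "m3.py", line 7, in box
    r=cv2.minAreaRect((W*1000).astype(np.float62)); print(name,np.round(r[0],1),np.round(r[1],1),round(r[2],2), 'zmed',np.round(np.median(P[...,2][mm>0]),4))
                                      ^^^^^^^^^^
    raise AttributeError(f"module {__name__!r} has no attribute {attr!r}")
AttributeError: module 'numpy' has no attribute 'float62'. Did you mean: 'float32'?
```

View pics/t6v.png

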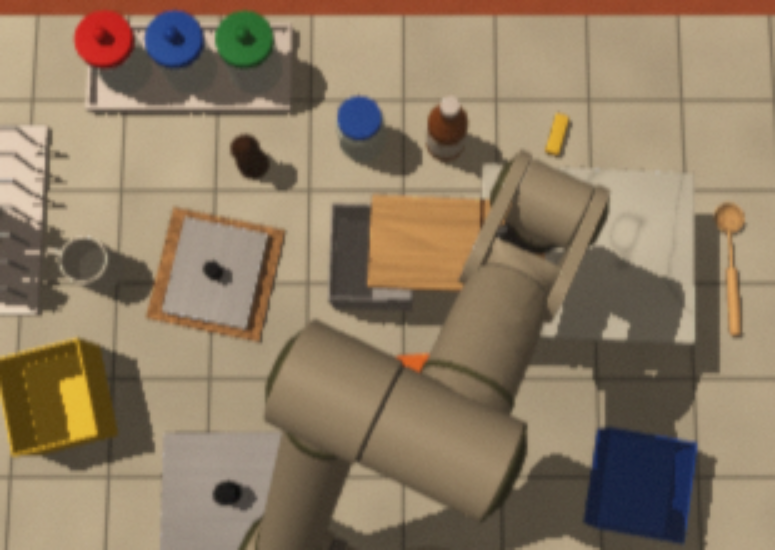

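The top view shows the lid centred and square on the mat (215,270). The board is out over the open caddy (430,240), and the other objects are where they were. The arm is at rest, so I'm handing in.

```bash
sed -i 's/float62/float32/' m3.py; python3 m3.py; python3 -c "
from h import *
close_job(); row(.56,-.1387,.1879,87.4)"
```

```text
lidonmat [546.5 343.6] [137.7 155.7] 78.14 zmed 0.0206
the job is handed in; nothing more can be done
the job is handed in; nothing more can be done
```

I took the steel lid off the caddy, set it upright on the cork mat and let go. I then slid the board out until its dark line lay over the shelf edge, and handed the job in while still gripping it, at about 10.4 s.

**Lid:** its centre is within about 3 mm of the mat's centre, and it is square with the mat to 0.1°.

**Board position:** the line is within about 1 mm of the shelf edge, and square with it to about 0.1°. The two cameras disagree slightly: one puts the line 0.7 mm past the edge, the other about 0.8 mm short. The top view's direct line fit was partly hidden by the arm and gave nothing usable, so that figure comes from the board's front end. The gripper's own travel read 2.2 mm short of the planned distance, perhaps because the board shifted when it was gripped.

**Level:** part-way through the slide the nose dipped about 0.5°, so the rear may have lifted by under 1 mm. I pressed the rear back down. The last slope readings were 0.0° and -0.2°, which is within the noise. The arm was still, gripping the bar and pressing down with about 16 N.

The bystanders visible in the last top view were where they started. The sponge was hidden under the board and arm, so I did not see it at the end.

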